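# Return the fitting kit to its fitted tool trays

### The job

The lesson is over and the bench kit has to be counted in: put the pliers, the scriber, the centre punch and the tape measure back, each into the wooden tray whose recess is cut to its own outline, lying flat and fully down on the lining. Set each one down gently, do not drop it in, and leave it there.

Things in the scene. Friction and masses are not known exactly. Their poses are not given: they have to be found in the camera images.
- pliers: combination pliers with red handles, lying flat, 64 mm wide (x) over the handles, 160 mm long (y), 12 mm thick; 0.2 kg. Origin: underside, middle of the length. The jaws point to -y and are 24 mm wide at y = -50 to -27 mm (a good place to grip, across x, is y = -40 mm); the handles spread towards +y.
- scriber_mid (a point): middle of a steel scriber lying flat: 150 mm long (y), eight-sided shank 8.5 mm across that reaches from y = +5 to +75 mm, thin needle to the point at y = -75 mm; 0.03 kg. This point: on the centre line, 4.3 mm above the underside; y runs along the tool. Balances at y = +24 mm; grip across x at about y = +28 mm.
- punch_mid (a point): middle of a steel centre punch lying flat, thicker and shorter than the scriber: 108 mm long (y), 11 mm across, eight-sided, full width from y = -21 to +54 mm, point towards -y; 0.06 kg. This point: on the centre line, 5.4 mm above the underside; y runs along the tool. Balances at y = +8 mm; grip across x at about y = +10 mm.
- tape_measure: yellow tape measure lying on its side, 67 mm (x) by 77 mm (y), 31 mm high; 0.19 kg. Origin: underside, middle of the outline with the short tape end that sticks out towards -y. The rounded case alone reaches from x = -34 to +29 mm and y = -28 to +39 mm; grip it across x (63 mm) at x = -3, y = +6 mm.
- pliers_tray: light wooden tray 98 x 194 x 14 mm with a dark-lined recess in the outline of the pliers: 40 mm wide at the jaws (-y), widening to 80 mm at the handles (+y), 176 mm long. Fits one way round only. Fixed. Origin: centre of underside, y lengthways. Recess floor at z = 6 mm, rim top 14 mm; 8 mm play all round. Tool home: its origin over this one, underside on the recess floor, y axes parallel. A finger channel 50 mm wide, as deep as the recess, crosses it along x at y = -40 mm.
- scriber_tray: light wooden tray 56 x 184 x 14 mm with a long narrow dark-lined recess for the scriber, 24 x 166 mm. Fixed. Origin: centre of underside, y lengthways. Recess floor at z = 6 mm, rim top 14 mm; 8 mm play all round. Tool home: its origin over this one, underside on the recess floor, y axes parallel. A finger channel 50 mm wide, as deep as the recess, crosses it along x at y = +28 mm.
- punch_tray: light wooden tray 56 x 142 x 14 mm with a shorter narrow dark-lined recess for the centre punch, 27 x 124 mm. Fixed. Origin: centre of underside, y lengthways. Recess floor at z = 6 mm, rim top 14 mm; 8 mm play all round. Tool home: its origin over this one, underside on the recess floor, y axes parallel. A finger channel 50 mm wide, as deep as the recess, crosses it along x at y = +10 mm.
- tape_tray: light wooden tray 101 x 111 x 14 mm with a nearly square dark-lined recess for the tape measure, 83 x 93 mm. Fixed. Origin: centre of underside, y lengthways. Recess floor at z = 6 mm, rim top 14 mm; 8 mm play all round. Tool home: its origin over this one, underside on the recess floor, y axes parallel. A finger channel 50 mm wide, as deep as the recess, crosses it along x at y = +6 mm.
Things that resemble listed ones, but are neither listed nor needed, are in the scene too. What is shaped like the tape_measure but black, blue or purple is not meant.

How it is judged (in metres and radians):
At the end, for the whole second after the job is handed in: Each tool lies released and at rest in its own tray: its reference point within 15 mm (tape measure 23 mm) of the tray's origin, level, and less than 3.5 mm above its seated height; along the tray within 0.15 rad (punch 0.2); tape measure only flat, within 0.06 rad. None was dropped or rammed in (horizontal distance between pliers and pliers_tray below 0.015 m and z of pliers in the frame of pliers_tray below 0.0095 m and linear speed of each of pliers, scriber, centre_punch, tape_measure below 0.02 m/s and angle between the y axis of pliers and the y axis of pliers_tray, either way round below 0.15 rad and horizontal distance between scriber_mid and scriber_tray below 0.015 m and z of scriber_mid in the frame of scriber_tray below 0.0138 m and angle between the y axis of scriber_mid and the y axis of scriber_tray, either way round below 0.15 rad and horizontal distance between punch_mid and punch_tray below 0.015 m and z of punch_mid in the frame of punch_tray below 0.0149 m and angle between the y axis of punch_mid and the y axis of punch_tray, either way round below 0.2 rad and horizontal distance between tape_measure and tape_tray below 0.023 m and z of tape_measure in the frame of tape_tray below 0.0095 m and angle between tape_measure's own z axis and vertical below 0.06 rad); the robot touches nothing.
It fails at once if pliers was dropped or rammed into its tray (faster than 0.6 m/s close over it) (horizontal distance between pliers and pliers_tray below 0.04 m and z of pliers in the frame of pliers_tray below 0.04 m and linear speed of pliers above 0.6 m/s).
It fails at once if scriber was dropped or rammed into its tray (faster than 0.6 m/s close over it) (horizontal distance between scriber_mid and scriber_tray below 0.04 m and z of scriber_mid in the frame of scriber_tray below 0.04 m and linear speed of scriber above 0.6 m/s).
It fails at once if centre punch was dropped or rammed into its tray (faster than 0.6 m/s close over it) (horizontal distance between punch_mid and punch_tray below 0.04 m and z of punch_mid in the frame of punch_tray below 0.04 m and linear speed of centre_punch above 0.6 m/s).
It fails at once if tape measure was dropped or rammed into its tray (faster than 0.6 m/s close over it) (horizontal distance between tape_measure and tape_tray below 0.04 m and z of tape_measure in the frame of tape_tray below 0.04 m and linear speed of tape_measure above 0.6 m/s).
It also fails if it takes over 96 s, if anything falls off the work surface, if the arm or the gripper's body presses on something with over 40 N, if the wrist force passes 120 N, or if a joint passes its speed limit or range.

### The arm

A 6-joint arm with a two-finger parallel gripper is mounted at the origin on a cart in front of the work surface, level with it; the furniture and walls round the work are solid. World frame = base frame: x ahead of the robot, y to its left, z up, the work surface at z = 0. Lengths are in mm, angles in degrees, forces in N, time in s.
With the tool pointing down it reaches from about 350 to 850 mm from the base axis. Payload 8.1 kg.
Tool frame: the origin (TCP) lies between the finger pads; the fingertips stand ahead of it and the grasp point (between the pads) lies 2 mm behind it (nose_length is the z of the fingertips in the tool frame, in mm); z points along the fingers, y is the direction in which the jaws open and shut (so a half turn about z gives the same grasp; the last joint's range is limited). The gripper opens to 85 mm and grips with 20 to 120 N. Pads are 22 mm wide; open, the fingers measure 114 mm over their backs; the gripper's body (76 mm by 85 mm) begins 54 mm behind the grasp point. The pads swing forward as they close: fully open they stand 13 mm farther back than shut.
Start: joints at [64.435, 7.471, 85.268, -0, 87.261, -4.893], TCP at [211.793, 561.382, 248.292] pointing down, gripper open.
Joint ranges: [-169.43, 169.43], [-51.17, 129.36], [1.28, 143.12], [-76.62, 256.62], [0, 156.53], [-152.29, 152.29]. Speed limits (degrees/s): [136.94, 136.94, 159.86, 180, 180, 180].

### API

Orientations are given as [roll, pitch, yaw] about the fixed x, y, z axes, in that order (R = Rz(yaw) Ry(pitch) Rx(roll)).
In Python, from bench import * gives the robot as it stands.
- The arm moves only by the tool jog_arm, never from a script. Its argument "plan" is a list of rows, each a list of 3 entries, a list of its own where there are three numbers: the turn, a rotation vector about the tool's x, y, z in degrees, then the shift along the tool's x, y, z in m, then the gripper's target within -1 to 1 (fully open at 1, half-way at 0, shut at -1). A call has 1 to 12 rows; each row is the pose to reach, as a shift and turn from the pose commanded when the call began, along the tool's axes at that moment; what a row does not reach only later rows make up. A row lasts 1/8 s, in which the tool goes at most 62.5 mm and 10.7 degrees, less where a joint would pass 70% of its speed; a pose out of reach is approached as far as the arm can. A call with a gripper value outside its range is refused whole. The fingers move at their own pace and stop on an object; "force" is the grip in N (left out, the last holds). Time passes only in rows, so rows that repeat a pose let the fingers close. It gives the time, the measured TCP pose, the force and the opening at its end, in the units of the state.
- sense(): the state, without advancing time (a new reading comes with each control period).
- snapshot(name): name is "scene" or "top" or "wrist"; returns (picture, depth): 420x560x3 uint8, blue, green, red; 420x560 float32, mm along the optical axis (not along the pixel's ray), 0 where there is no reading.
- camera_info(name): a dict with "fov_y" (degrees; the focal length in pixels is half the picture's height over the tangent of half this angle, whatever the lens; pixels are square), "cx", "cy" (the principal point, pixels), "origin" and "orientation" of the camera in the world. Camera axes: x right, y down, z forward; pixel columns grow to the right and rows downward; lengths in mm; the calibration is good to about 2 mm. A picture is of the moment at which its call begins: read the wrist's pose just before it. camera_info takes no time and is no camera call; for the wrist camera it gives the pose at the moment of the call.
- hand_in(): hands the job in, once; it reports no verdict.
The state is a dict: "time": time; "joint_pos": joint angles; "qd": joint speeds; "joint_efforts": joint torques, N m; "tool_pos": TCP position; "tcp_rot": TCP orientation; "ft_force": force on the tool from outside, world axes, zero at the start; "wrist_torque": the same for the moment, N m; "finger_gap": finger opening in mm.
Only numpy, scipy, OpenCV 4.12 (cv2) and the standard library are available. Lean on these libraries where they do the work, as an engineer would, in place of code of your own. Each camera call takes 0.05 s, during which the arm holds its last target.

## Working session

There is one attempt and no reset: what is moved stays moved. The work goes in short steps, Python scripts to look and compute and a tool call to move; the robot and the scene stay as the last step left them, time stands still between calls to the robot, and variables do not carry over. Pictures are saved under pics/ and viewed, and the job is handed in when it is done.

Besides the shell and the picture viewer there is one more tool, called as name(argument=value, ...), one argument or row to a line, values as JSON. jog_arm: Moves the arm, as the interface text tells. Its arguments: {"type":"object","properties":{"plan":{"type":"array","items":{"type":"array"}},"force":{"type":"number"}},"required":["plan"]}

```bash
ls; mkdir -p pics; python3 - <<'E'
from bench import *
import cv2
print(sense())
for n in("scene","top","wrist"):
    print(n,camera_info(n))
    p,d=snapshot(n); cv2.imwrite(f"pics/{n}0.png",p)
    import numpy as np; np.save(f"pics/{n}0.npy",d)
E
```

```text
pics
{'time': 0.0, 'joint_pos': array([ 6.44337324e+01,  7.51457017e+00,  8.53301901e+01, -9.52765579e-04,
        8.72604273e+01, -4.89187863e+00]), 'qd': array([-0.01108755, -0.01560459,  0.13877567,  0.00620472, -0.07064025,
        0.03000941]), 'joint_efforts': array([-1.37152034e-03, -5.69387913e+01, -5.00560176e+01, -3.55941884e-04,
        1.44190222e-02, -3.02859455e-06]), 'tool_pos': array([211.58280511, 560.90283306, 247.2412703 ]), 'tcp_rot': array([-1.79895114e+02, -8.02181640e-03,  1.59325650e+02]), 'ft_force': array([ 0.05027204, -0.5207096 ,  0.47966519]), 'wrist_torque': array([-0.01191638, -0.04402988, -0.02960192]), 'finger_gap': 85.22415666989066}
scene {'fov_y': 42.465634429936976, 'cx': 283.24847218262045, 'cy': 211.9995616729227, 'origin': array([ -295.01190352, -1691.82460935,   842.60665979]), 'orientation': array([-1.15923927e+02, -5.39568591e-02, -3.25454713e+01])}
top {'fov_y': 44.3402708832207, 'cx': 279.20529121307936, 'cy': 211.41143061866532, 'origin': array([ 499.57941799, -307.37851331, 1567.07080574]), 'orientation': array([-176.06258342,    0.68380976,  -88.67741503])}
wrist {'fov_y': 68.27267748436016, 'cx': 271.38567224793195, 'cy': 217.5970805448242, 'origin': array([149.70488285, 584.98023035, 372.63425644]), 'orientation': array([1.64903875e+02, 1.33903850e-01, 6.93626459e+01])}
```

View pics/scene0.png

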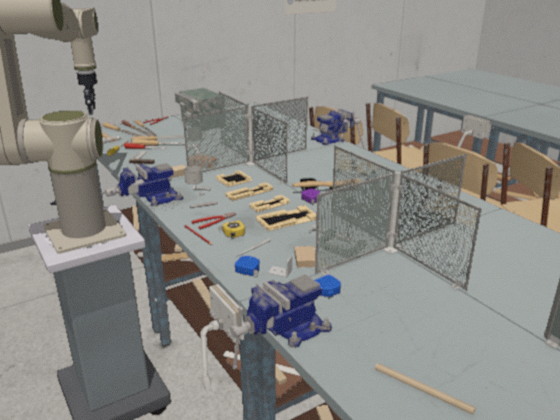

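View pics/top0.png

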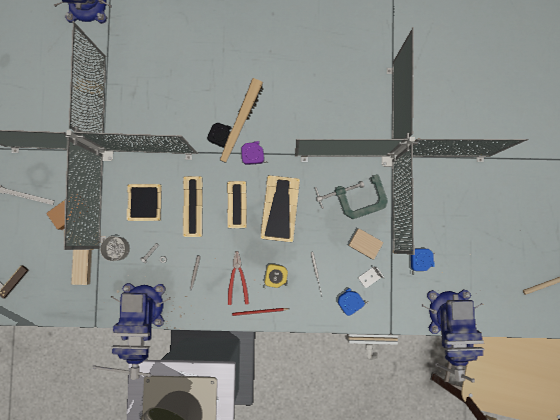

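View pics/wrist0.png

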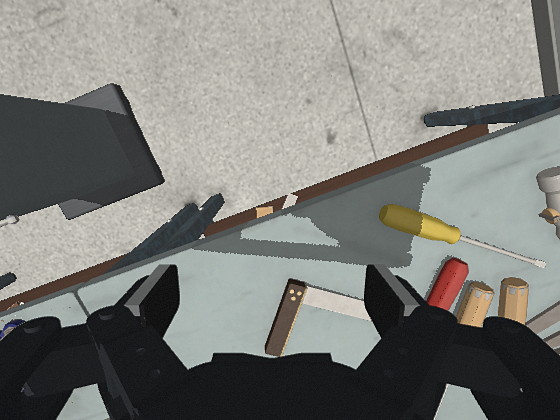

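```bash
cat > h.py <<'E'
import numpy as np, cv2
from scipy.spatial.transform import Rotation as R
def cam(ci):
    f=210/np.tan(np.radians(ci["fov_y"])/2)
    return f,ci["cx"],ci["cy"],np.array(ci["origin"]),R.from_euler("xyz",ci["orientation"],degrees=True).as_matrix()
def onplane(ci,uv,z):
    f,cx,cy,o,M=cam(ci); uv=np.atleast_2d(uv).astype(float)
    r=np.c_[(uv[:,0]-cx)/f,(uv[:,1]-cy)/f,np.ones(len(uv))]@M.T
    return o+r*((z-o[2])/r[:,2])[:,None]
def cloud(ci,d):
    f,cx,cy,o,M=cam(ci); v,u=np.mgrid[0:420,0:560]
    return o+(np.stack([(u-cx)/f*d,(v-cy)/f*d,d],-1))@M.T
E
python3 - <<'E'
from bench import *
from h import *
p=cv2.imread("pics/top0.png"); d=np.load("pics/top0.npy"); ci=camera_info("top")
c=p[165:330,110:390]; cv2.imwrite("pics/c1.png",cv2.resize(c,None,fx=2.85,fy=2.85,interpolation=cv2.INTER_CUBIC))
P=cloud(ci,d)
for n,uv in dict(bench=(215,230),tape=(276,275),s1=(195,272),s2=(317,273),pl=(238,265),mesh=(85,200),mesh2=(140,140),vise=(138,300),vise2=(457,300),tapetray=(143,203),puntray=(236,205),clamp=(375,200),brush=(245,110),purple=(252,153)).items():
    print(n,P[uv[1],uv[0]].round(0))
E
```

```text
bench [546. -92.  -2.]
tape [ 416. -282.   33.]
s1 [418. -37.   7.]
s2 [ 423. -404.    3.]
pl [ 442. -166.    6.]
mesh [619. 262. 123.]
mesh2 [780.  93. 190.]
vise [343.  99. 124.]
vise2 [ 363. -788.  113.]
tapetray [623. 128.  11.]
puntray [ 623. -154.    6.]
clamp [ 648. -577.   -1.]
brush [ 912. -175.   26.]
purple [ 778. -201.   40.]
```

View pics/c1.png

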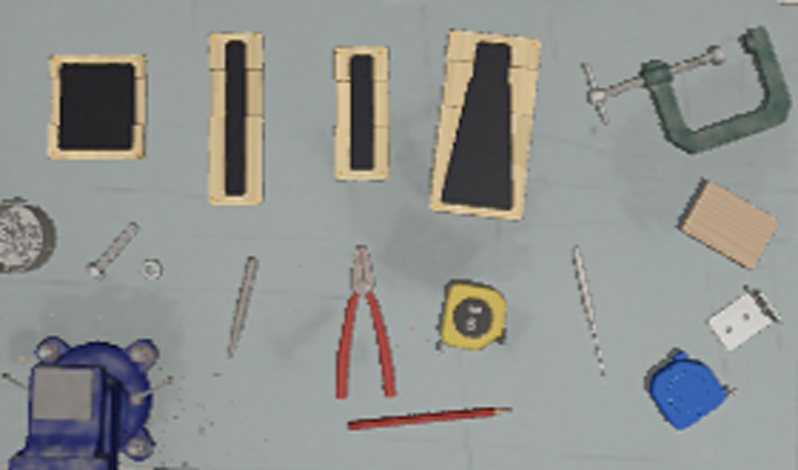

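```bash
cat >> h.py <<'E'
def delta(s,xyz,yaw,tool_tilt=None):
    """shift (m) and turn (deg rotvec) in tool axes from state s to target pose (pointing straight down, yaw)"""
    M=R.from_euler("xyz",s["tcp_rot"],degrees=True); T=R.from_euler("xyz",[180,0,yaw],degrees=True)
    return M.inv().as_matrix()@(np.array(xyz)-s["tool_pos"])/1000,(M.inv()*T).as_rotvec(degrees=True)
def show(s,*wps):
    for w in wps:
        a,b=delta(s,w[:3],w[3]); print("turn",b.round(2).tolist(),"shift",a.round(4).tolist())
E
python3 - <<'E'
from bench import *
from h import *
d=np.load("pics/top0.npy"); ci=camera_info("top");P=cloud(ci,d)
def mx(x0,x1,y0,y1):
    m=(P[...,0]>x0)&(P[...,0]<x1)&(P[...,1]>y0)&(P[...,1]<y1)&(d>0); return P[m][:,2].max().round(), P[m][P[m][:,2]>60].min(0).round() if (P[m][:,2]>60).any() else 0
print("vise",mx(200,420,0,200)); print("meshL",mx(450,900,180,400)); print("mid",mx(380,760,-480,180)); print("back",mx(740,900,-480,150))
print(camera_info("wrist")["orientation"], cam(camera_info("wrist"))[4][:,2])
show(sense(),(420,200,350,80),(360,-200,350,0))
E
```

```text
vise (np.float64(143.0), array([200.,  65.,  60.]))
meshL (np.float64(262.0), array([480., 180.,  60.]))
mid (np.float64(66.0), array([477., 163.,  66.]))
back (np.float64(260.0), array([ 776., -480.,   60.]))
[1.64902735e+02 1.20496213e-01 6.93626360e+01] [ 0.24302913 -0.09369926 -0.96548293]
turn [-0.07, 0.05, 79.33] shift [-0.3224, -0.2643, -0.1022]
turn [-0.03, 0.11, 159.33] shift [-0.4075, -0.6598, -0.1016]
```

jog_arm(
  plan=[
    [[0,0,40],[-0.16,-0.13,-0.09],1],
    [[0,0,40],[-0.16,-0.13,-0.11],1],
    [[0,0,60],[-0.31,-0.26,-0.11],1],
    [[0,0,80],[-0.31,-0.26,-0.11],1],
    [[0,0,80],[-0.31,-0.26,-0.11],1],
    [[0,0,80],[-0.31,-0.26,-0.11],1],
    [[0,0,80],[-0.31,-0.26,-0.11],1],
    [[0,0,120],[-0.445,-0.645,-0.11],1],
    [[0,0,150],[-0.445,-0.645,-0.11],1],
    [[0,0,159.3],[-0.445,-0.645,-0.11],1],
    [[0,0,159.3],[-0.445,-0.645,-0.11],1],
    [[0,0,159.3],[-0.445,-0.645,-0.11],1],
  ],
)

```text
time: 1.65
tool_pos: [402.1, -105.6, 358.3]
tcp_rot: [180.0, -0.0, 30.1]
ft_force: [1.5, -0.6, -0.5]
finger_gap: 85.4
```

```bash
python3 - <<'E'
from bench import *
from h import *
s=sense();print(s["tool_pos"],s["tcp_rot"],s["joint_pos"],s["qd"].round(1))
show(s,(400,-220,350,0))
E
```

```text
[ 402.14092619 -105.61960507  358.27351331] [ 1.79981273e+02 -2.65581026e-02  3.00636265e+01] [-2.17973194e+01 -2.26892673e+01  1.01450487e+02  9.50459188e-03
  1.01207650e+02  3.81409083e+01] [-67.5  13.6  -9.9   0.2  -3.7  18.4]
turn [0.01, -0.03, 30.06] shift [-0.0592, 0.0979, 0.0083]
```

jog_arm(
  plan=[
    [[0,0,8],[-0.04,0.055,0.0],1],
    [[0,0,18],[-0.04,0.055,0.0],1],
    [[0,0,20],[-0.04,0.055,0.0],1],
    [[0,0,20],[-0.04,0.055,0.0],1],
    [[0,0,20],[-0.04,0.055,0.0],1],
  ],
)

```text
time: 2.28
tool_pos: [396.3, -170.5, 358.4]
tcp_rot: [180.0, -0.0, 10.7]
ft_force: [0.1, -0.3, -0.8]
finger_gap: 85.2
```

```bash
python3 - <<'E'
from bench import *
from h import *
s=sense();print(s["tool_pos"],s["tcp_rot"],s["qd"].round(1))
import pickle
ci=camera_info("wrist");p,d=snapshot("wrist");pickle.dump((ci,p,d),open("w1.pkl","wb"));cv2.imwrite("pics/w1.png",p)
E
```

```text
[ 396.30089305 -170.47158364  358.37078874] [ 1.79997634e+02 -1.24639241e-02  1.06516766e+01] [-0.  -0.  -0.2  0.  -0.   0.4]
```

View pics/w1.png

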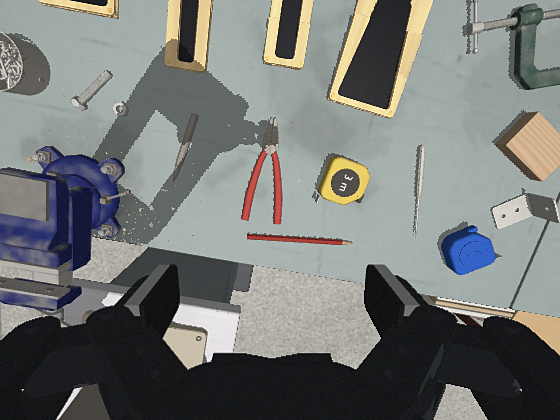

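```bash
python3 - <<'E'
import pickle,cv2
ci,p,d=pickle.load(open("w1.pkl","rb"))
cv2.imwrite("pics/c2.png",cv2.resize(p[100:250,165:435],None,fx=2.9,fy=2.9,interpolation=cv2.INTER_CUBIC))
E
```

```text
(no output)
```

View pics/c2.png

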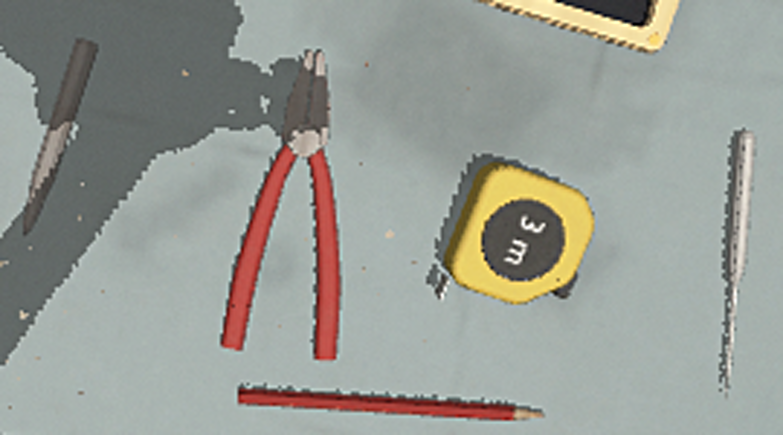

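```bash
python3 - <<'E'
from bench import *
from h import *
p=cv2.imread("pics/top0.png"); ci=camera_info("top")
hsv=cv2.cvtColor(p,cv2.COLOR_BGR2HSV)
roi=np.zeros(p.shape[:2],np.uint8); roi[168:250,120:305]=1
wood=((hsv[...,0]>12)&(hsv[...,0]<30)&(hsv[...,1]>50)&(hsv[...,2]>120)).astype(np.uint8)*roi
wood=cv2.morphologyEx(wood,cv2.MORPH_CLOSE,np.ones((3,3)))
for c in cv2.findContours(wood,cv2.RETR_EXTERNAL,cv2.CHAIN_APPROX_NONE)[0]:
    if cv2.contourArea(c)<200: continue
    w=onplane(ci,c[:,0],14)[:,:2].astype(np.float32); r=cv2.minAreaRect(w); print("tray",np.round(r[0],1),np.round(r[1],1),round(r[2],1),cv2.boundingRect(c))
dark=((p.max(2)<70).astype(np.uint8))*roi
for c in cv2.findContours(dark,cv2.RETR_EXTERNAL,cv2.CHAIN_APPROX_NONE)[0]:
    if cv2.contourArea(c)<200: continue
    w=onplane(ci,c[:,0],6)[:,:2].astype(np.float32); r=cv2.minAreaRect(w); print("recess",np.round(r[0],1),np.round(r[1],1),round(r[2],1))
E
```

```text
tray [625.6 126.1] [111.2 100.6] 2.2 (127, 184, 34, 37)
tray [ 625.8 -155. ] [140.   54.7] 1.6 (227, 181, 19, 47)
tray [616.9 -21.8] [182.8  54.9] 1.9 (183, 176, 19, 61)
tray [ 615.9 -287.4] [100.2 193.5] 84.8 (261, 175, 39, 67)
recess [627.7 128.5] [88.8 77.6] 1.3
recess [ 627.9 -155.8] [119.2  21.4] 1.7
recess [ 615.6 -277.9] [173.6  69.7] 1.3
recess [619.  -20.3] [162.1  18.4] 2.0
```

```bash
python3 - <<'E'
from bench import *
from h import *
import pickle
ci,p,d=pickle.load(open("w1.pkl","rb"))
P=cloud(ci,d); z=P[...,2]
b=z[(d>0)&(abs(z)<8)]; print(np.median(b),b.std())
m=((z>4.0)&(d>0)).astype(np.uint8)
vis=p.copy(); vis[m>0]=(0,255,0)
cv2.imwrite("pics/hm.png",vis)
m[:, :]*=1; m[:95]=0; m[250:]=0
n,l,st,_=cv2.connectedComponentsWithStats(m)
for i in range(1,n):
    if st[i,4]<60: continue
    q=P[l==i]; r=cv2.minAreaRect(q[:,:2].astype(np.float32)); print(st[i],np.round(r[0],1),np.round(r[1],1),round(r[2],1),q[:,2].max().round(1),np.median(q[:,2]).round(1))
E
```

```text
-0.5671622787426145 2.0295097501710324
[ 71  95  23  16 204] [458.2 118.7] [19.3 27. ] 63.9 21.5 13.5
[ 328   95   73   23 1022] [ 526.6 -279.4] [ 30.6 100.4] 5.8 16.5 12.4
[113 102  16  14 145] [454.9  64.2] [18.3 20.9] 11.7 12.4 9.3
[ 496  111   64   70 2853] [ 514.4 -543.9] [86.9 60.6] 60.9 26.7 23.5
[173 113  26  69 496] [415.3 -31.9] [ 11.1 107.3] 78.2 12.3 9.2
[ 241  117   41  107 1468] [ 405.1 -160. ] [159.7  62.9] 4.0 13.3 9.6
[416 145  10  79 341] [ 427.5 -398. ] [122.    9.6] 13.0 11.0 7.1
[    0   146   131   104 10385] [327.9 100.2] [164.5 134.5] 31.2 131.4 94.5
[ 315  156   55   49 1880] [ 409.7 -278.8] [67.1 74.7] 86.5 34.0 29.8
[528 193  32  30 623] [ 431.7 -582.9] [41.4  7. ] 34.1 52.0 30.2
[441 225  53  25 885] [ 361.4 -492.1] [37.8 69.3] 18.2 34.2 28.8
[247 234 105  11 516] [ 305.6 -233.3] [  9.4 170.7] 6.9 10.2 7.4
```

View pics/hm.png

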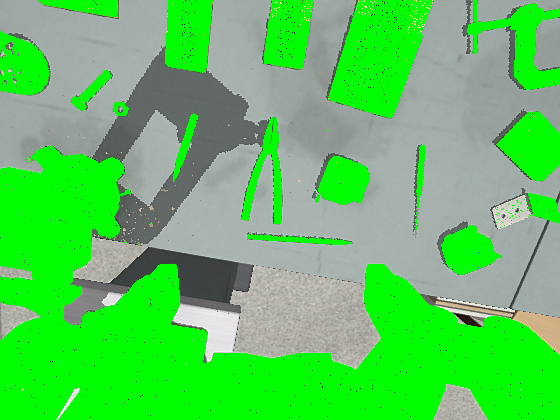

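```bash
python3 - <<'E'
from bench import *
from h import *
show(sense(),(600,-90,358,0))
E
```

```text
turn [0.01, -0.01, 10.62] shift [0.2151, -0.0416, 0.0004]
```

jog_arm(
  plan=[
    [[0,0,5],[0.06,-0.01,0],1],
    [[0,0,10.6],[0.12,-0.03,0],1],
    [[0,0,10.6],[0.18,-0.042,0],1],
    [[0,0,10.6],[0.215,-0.042,0],1],
    [[0,0,10.6],[0.215,-0.042,0],1],
    [[0,0,10.6],[0.215,-0.042,0],1],
    [[0,0,10.6],[0.215,-0.042,0],1],
  ],
)

```text
time: 3.2
tool_pos: [599.2, -91.5, 359.1]
tcp_rot: [180.0, -0.1, -0.2]
ft_force: [0.6, -0.1, 0.4]
finger_gap: 85.3
```

```bash
python3 - <<'E'
from bench import *
from h import *
import pickle
s=sense();print(s["tool_pos"],s["tcp_rot"],s["qd"].round(1))
ci=camera_info("wrist");p,d=snapshot("wrist");pickle.dump((ci,p,d),open("w2.pkl","wb"));cv2.imwrite("pics/w2.png",p)
P=cloud(ci,d); z=P[...,2]
m=((z>9.5)&(z<22)&(d>0)&(P[...,0]>500)&(P[...,0]<740)&(P[...,1]>-350)&(P[...,1]<190)).astype(np.uint8)
n,l,st,_=cv2.connectedComponentsWithStats(m)
for i in range(1,n):
    if st[i,4]<500: continue
    q=P[l==i]; r=cv2.minAreaRect(q[:,:2].astype(np.float32)); print(st[i],np.round(r[0],1),np.round(r[1],1),round(r[2],1),np.median(q[:,2]).round(1))
for (x,y,n) in [(625,126,'tape'),(617,-22,'scr'),(626,-155,'pun'),(616,-287,'pl')]:
    pass
show(s,(440,-280,200,0))
E
```

```text
[599.23453344 -91.46153324 359.09205814] [ 1.79978135e+02 -5.29992300e-02 -1.89509729e-01] [-0.2 -0.2 -0.  -0.1  0.   0.1]
[ 375   97   72   29 1173] [ 696.6 -292.9] [99.2 32.2] 84.9 13.7
[201 102  40  30 759] [689.3 -17.5] [39.2 55.8] 1.8 13.6
[294 111  39  27 662] [ 678.7 -152.2] [35.7 55.9] 1.7 13.6
[ 85 122  72  19 611] [670.  130.2] [ 23.8 101.3] 1.6 13.4
[ 358  155   77   76 1828] [ 575.2 -282.1] [ 99.2 111.9] 84.9 13.7
[ 206  165   40   61 1369] [572.  -21.1] [94.9 56. ] 1.9 13.6
[295 171  37  37 815] [ 582.5 -155.4] [56.2 56.2] 1.8 13.7
[ 94 173  69  25 636] [588.7 128.5] [ 36.2 101.6] 1.6 13.5
turn [0.02, -0.05, -0.19] shift [-0.1588, 0.189, 0.159]
```

View pics/w2.png

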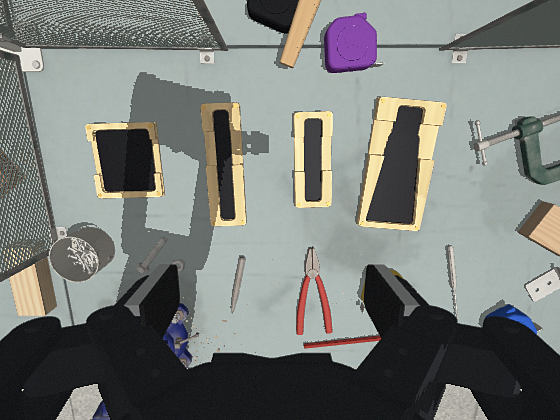

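jog_arm(
  plan=[
    [[0,0,0],[-0.04,0.05,0.02],1],
    [[0,0,0],[-0.08,0.1,0.05],1],
    [[0,0,0],[-0.12,0.145,0.09],1],
    [[0,0,0],[-0.159,0.189,0.13],1],
    [[0,0,0],[-0.159,0.189,0.159],1],
    [[0,0,0],[-0.159,0.189,0.159],1],
    [[0,0,0],[-0.159,0.189,0.159],1],
  ],
)

```text
time: 4.12
tool_pos: [440.9, -279.9, 201.1]
tcp_rot: [179.9, -0.1, -0.2]
ft_force: [0.4, -0.3, 0.6]
finger_gap: 85.6
```

```bash
python3 - <<'E'
from bench import *
from h import *
import pickle
s=sense();print(s["tool_pos"],s["tcp_rot"],s["qd"].round(1))
ci=camera_info("wrist");p,d=snapshot("wrist");pickle.dump((ci,p,d),open("w3.pkl","wb"));cv2.imwrite("pics/w3.png",p)
P=cloud(ci,d); z=P[...,2]
for lo in (4,20,26):
  m=((z>lo)&(z<45)&(d>0)&(P[...,0]>340)&(P[...,0]<470)&(P[...,1]>-350)&(P[...,1]<-210)).astype(np.uint8)
  n,l,st,_=cv2.connectedComponentsWithStats(m)
  for i in range(1,n):
    if st[i,4]<100: continue
    q=P[l==i]; r=cv2.minAreaRect(q[:,:2].astype(np.float32)); print(lo,st[i],np.round(r[0],1),np.round(r[1],1),round(r[2],1),np.median(q[:,2]).round(1), q.min(0).round(),q.max(0).round())
E
```

```text
[ 440.87248293 -279.86300397  201.10444711] [ 1.79940892e+02 -1.14211021e-01 -2.20395710e-01] [ 1.1 -0.2 -2.  -0.  -0.2 -0.1]
4 [ 237  192   67   73 3790] [ 409.3 -279.4] [66.7 75.7] 85.4 29.8 [ 374. -312.    4.] [ 448. -243.   34.]
20 [ 237  195   67   70 3632] [ 409.2 -279.4] [66.7 75.6] 85.4 29.9 [ 374. -312.   20.] [ 448. -243.   34.]
26 [ 238  196   66   65 3477] [ 412.9 -278.8] [62.5 65.7] 81.0 29.9 [ 380. -311.   26.] [ 448. -245.   34.]
```

View pics/w3.png

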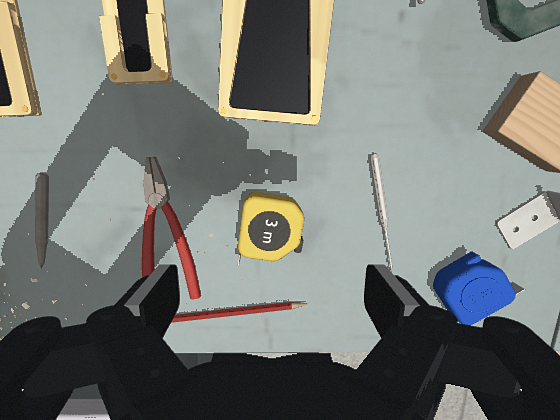

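```bash
python3 - <<'E'
import bench
from bench import *
from h import *
print([n for n in dir(bench) if not n.startswith("_")])
try: print(bench.nose_length)
except Exception as e: print(e)
print(sense().keys())
show(sense(),(412,-279,100,-9),(412,-279,17,-9))
E
```

```text
['PlanningError', 'camera_info', 'hand_in', 'nose_length', 'sense', 'snapshot']
17.0
dict_keys(['time', 'joint_pos', 'qd', 'joint_efforts', 'tool_pos', 'tcp_rot', 'ft_force', 'wrist_torque', 'finger_gap'])
turn [0.1, -0.19, 8.83] shift [-0.0299, -0.001, 0.1017]
turn [0.1, -0.19, 8.83] shift [-0.0302, -0.0012, 0.1847]
```

jog_arm(
  plan=[
    [[0.1,-0.2,4],[-0.015,0,0.04],1],
    [[0.1,-0.2,8.8],[-0.03,-0.001,0.09],1],
    [[0.1,-0.2,8.8],[-0.03,-0.001,0.13],1],
    [[0.1,-0.2,8.8],[-0.03,-0.001,0.16],1],
    [[0.1,-0.2,8.8],[-0.03,-0.001,0.178],1],
    [[0.1,-0.2,8.8],[-0.03,-0.001,0.186],1],
    [[0.1,-0.2,8.8],[-0.03,-0.001,0.186],1],
  ],
  force=50,
)

```text
time: 5.05
tool_pos: [411.0, -278.8, 14.0]
tcp_rot: [-179.9, 0.2, -9.0]
ft_force: [-0.8, -0.2, -0.5]
finger_gap: 85.4
```

```bash
python3 - <<'E'
from bench import *
from h import *
s=sense();print(s["tool_pos"],s["tcp_rot"],s["qd"].round(1),s["ft_force"])
show(s,(412.5,-279,15,-9))
E
```

```text
[ 411.04756646 -278.84581604   14.00929568] [-1.79940334e+02  1.61278033e-01 -8.95769330e+00] [-0.2 -0.8 -0.5  0.   0.4 -0.1] [-0.79467636 -0.23336461 -0.54876446]
turn [-0.06, 0.16, 0.04] shift [0.0015, -0.0001, -0.001]
```

Close.

jog_arm(
  plan=[
    [[0,0.1,0],[0.001,0,-0.002],0.3],
    [[0,0.1,0],[0.001,0,-0.002],-0.2],
    [[0,0.1,0],[0.001,0,-0.002],-0.5],
    [[0,0.1,0],[0.001,0,-0.002],-1],
    [[0,0.1,0],[0.001,0,-0.002],-1],
    [[0,0.1,0],[0.001,0,-0.002],-1],
    [[0,0.1,0],[0.001,0,-0.002],-1],
  ],
  force=50,
)

```text
time: 5.92
tool_pos: [412.6, -279.9, 17.2]
tcp_rot: [180.0, -0.1, -9.0]
ft_force: [0.4, 0.3, 6.2]
finger_gap: 61.1
```

```bash
python3 - <<'E'
from bench import *
from h import *
s=sense();print(s["tool_pos"],s["tcp_rot"],s["qd"].round(1),s["ft_force"],s["finger_gap"])
show(s,(420,-270,110,-5),(632,131.2,110,1.6))
E
```

```text
[ 412.58048543 -279.85252222   17.21679195] [ 1.79992221e+02 -6.13255559e-02 -8.99655624e+00] [ 0.  -0.1 -0.  -0.  -0.  -0.1] [0.40923236 0.34707337 6.20667132] 61.072564866368516
turn [0.01, -0.06, -4.0] shift [0.0059, -0.0109, -0.0928]
turn [0.01, -0.06, -10.6] shift [0.1525, -0.4403, -0.0927]
```

jog_arm(
  plan=[
    [[0,0,0],[0,0,-0.03],-1],
    [[0,0,0],[0.004,-0.006,-0.07],-1],
    [[0,0,-2],[0.015,-0.04,-0.093],-1],
    [[0,0,-5],[0.03,-0.085,-0.093],-1],
    [[0,0,-8],[0.046,-0.135,-0.093],-1],
    [[0,0,-10.6],[0.063,-0.185,-0.093],-1],
    [[0,0,-10.6],[0.082,-0.235,-0.093],-1],
    [[0,0,-10.6],[0.1,-0.285,-0.093],-1],
    [[0,0,-10.6],[0.118,-0.335,-0.093],-1],
    [[0,0,-10.6],[0.135,-0.385,-0.093],-1],
    [[0,0,-10.6],[0.147,-0.42,-0.093],-1],
    [[0,0,-10.6],[0.1525,-0.44,-0.093],-1],
  ],
)

```text
time: 7.42
tool_pos: [631.4, 133.5, 109.0]
tcp_rot: [-179.9, 0.1, 1.7]
ft_force: [-1.0, -1.4, -1.9]
finger_gap: 61.4
```

jog_arm(
  plan=[
    [[0,0,0],[0,0,0],-1],
    [[0,0,0],[0,0,0],-1],
    [[0,0,0],[0,0,0],-1],
  ],
)

```text
time: 7.8
tool_pos: [630.5, 130.6, 108.7]
tcp_rot: [-179.9, 0.1, 1.5]
ft_force: [0.5, -0.3, -1.6]
finger_gap: 61.1
```

```bash
python3 - <<'E'
from bench import *
from h import *
import pickle
s=sense();print(s["tool_pos"],s["tcp_rot"],s["qd"].round(1),s["ft_force"],s["finger_gap"])
show(s,(632,131.2,24,1.6))
ci=camera_info("wrist");p,d=snapshot("wrist");pickle.dump((ci,p,d),open("w4.pkl","wb"));cv2.imwrite("pics/w4.png",p)
E
```

```text
[630.49749321 130.55443313 108.68171438] [-1.79914222e+02  1.07347156e-01  1.53365856e+00] [ 0.1  0.  -0.2  0.  -0.   0.1] [ 0.50456803 -0.31592713 -1.59740877] 61.13920921594265
turn [-0.09, 0.11, -0.07] shift [0.0017, -0.0005, 0.0847]
```

View pics/w4.png

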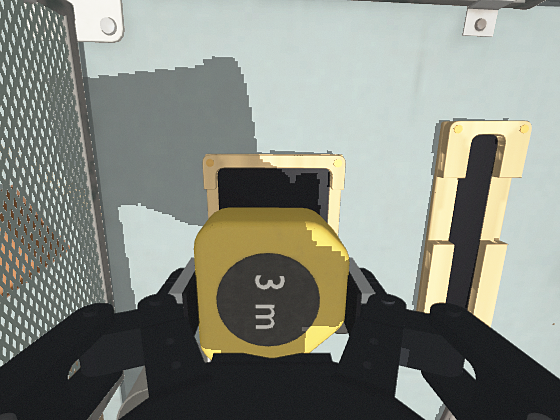

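```bash
python3 - <<'E'
from h import *
import pickle
ci,p,d=pickle.load(open("w4.pkl","rb"))
print(onplane(ci,[(205,155),(345,155),(208,215),(339,215)],14).round(1))
print(onplane(ci,[(195,245),(347,245)],35+75).round(1))
P=cloud(ci,d); print([P[v,u].round(1) for u,v in((272,230),(272,300),(220,270),(320,270))])
E
```

```text
[[680.3 178.8  14. ]
 [683.   81.2  14. ]
 [637.1 177.9  14. ]
 [639.7  81.7  14. ]]
[[649.6 164.  110. ]
 [651.4  99.5 110. ]]
[array([660.7, 131.6, 121.2]), array([631.7, 130.8, 122.5]), array([643.6, 151.7, 121.3]), array([645. , 112.3, 121.9])]
```

jog_arm(
  plan=[
    [[0,0.1,0],[0.001,-0.001,0.02],-1],
    [[0,0.1,0],[0.0015,-0.0015,0.045],-1],
    [[0,0.1,0],[0.0015,-0.0015,0.065],-1],
    [[0,0.1,0],[0.0015,-0.0015,0.075],-1],
    [[0,0.1,0],[0.0015,-0.0015,0.08],-1],
    [[0,0.1,0],[0.0015,-0.0015,0.083],-1],
    [[0,0.1,0],[0.0015,-0.0015,0.085],-1],
    [[0,0.1,0],[0.0015,-0.0015,0.085],-1],
  ],
)

```text
time: 8.85
tool_pos: [632.4, 133.6, 24.1]
tcp_rot: [-179.9, -0.0, 1.6]
ft_force: [0.7, 0.2, -1.4]
finger_gap: 61.0
```

```bash
python3 - <<'E'
from bench import *
from h import *
s=sense();print(s["tool_pos"],s["tcp_rot"],s["qd"].round(1),s["ft_force"],s["finger_gap"])
E
```

```text
[632.40352867 133.56322868  24.0880164 ] [-1.79893894e+02 -4.75645331e-02  1.61198922e+00] [ 0.1 -0.1  0.1  0.   0.1  0. ] [ 0.68218883  0.18784244 -1.35945554] 61.00540863789809
```

jog_arm(
  plan=[
    [[0,0,0],[0,0,0.001],-1],
    [[0,0,0],[0,0,0.0015],-1],
    [[0,0,0],[0,0,0.0015],0.6],
    [[0,0,0],[0,0,0.0015],0.8],
    [[0,0,0],[0,0,0.0015],1],
    [[0,0,0],[0,0,0.0015],1],
    [[0,0,0],[0,0,-0.01],1],
    [[0,0,0],[0,0,-0.04],1],
    [[0,0,0],[0,0,-0.1],1],
    [[0,0,0],[0,0,-0.15],1],
    [[0,0,0],[0,0,-0.18],1],
    [[0,0,0],[0,0,-0.18],1],
  ],
)

```text
time: 10.35
tool_pos: [634.3, 133.5, 208.8]
tcp_rot: [-179.9, -0.5, 1.6]
ft_force: [0.3, 0.2, -0.4]
finger_gap: 85.3
```

```bash
cat > look.py <<'E'
from bench import *
from h import *
import pickle,sys
def look(n):
    s=sense();print(s["tool_pos"].round(1),s["tcp_rot"].round(1),s["qd"].round(1),s["ft_force"].round(1),s["finger_gap"].round(1))
    ci=camera_info("wrist");p,d=snapshot("wrist");pickle.dump((ci,p,d),open(n+".pkl","wb"));cv2.imwrite(f"pics/{n}.png",p)
    return s,ci,p,d,cloud(ci,d)
def blobs(P,d,x0,x1,y0,y1,lo,hi,amin=100):
    z=P[...,2]
    m=((z>lo)&(z<hi)&(d>0)&(P[...,0]>x0)&(P[...,0]<x1)&(P[...,1]>y0)&(P[...,1]<y1)).astype(np.uint8)
    n,l,st,_=cv2.connectedComponentsWithStats(m)
    for i in range(1,n):
        if st[i,4]<amin: continue
        q=P[l==i]; r=cv2.minAreaRect(q[:,:2].astype(np.float32)); print(lo,st[i],np.round(r[0],1),np.round(r[1],1),round(r[2],1),"zmed",np.median(q[:,2]).round(1), q.min(0).round(1),q.max(0).round(1))
E
python3 - <<'E'
from look import *
s,ci,p,d,P=look("w5")
blobs(P,d,560,690,70,190,30,50)
blobs(P,d,560,690,70,190,20,50)
show(s,(445,-20,200,0))
E
```

```text
Traceback (most recent call last):
  File "look.py", line 5, in look
    s=sense();print(s["tool_pos"].round(1),s["tcp_rot"].round(1),s["qd"].round(1),s["ft_force"].round(1),s["finger_gap"].round(1))
                                                                                                         ^^^^^^^^^^^^^^^^^^^^^
AttributeError: 'float' object has no attribute 'round'
```

```bash
sed -i 's/s\["finger_gap"\].round(1)/round(s["finger_gap"],1)/' look.py
python3 - <<'E'
from look import *
s,ci,p,d,P=look("w5")
blobs(P,d,560,690,70,190,30,50)
blobs(P,d,560,690,70,190,20,50)
show(s,(445,-25,200,0),(430,-29,190,-12))
E
```

```text
[634.3 133.5 208.8] [-179.9   -0.5    1.6] [ 0.   2.6  3.6  0.  -1.6 -0. ] [ 0.3  0.2 -0.4] 85.3
30 [ 240  172   64   65 3707] [633.  133.9] [65.1 62.9] 1.7 zmed 35.9 [599.9 102.2  30.1] [665.8 165.7  39.3]
20 [ 240  171   67   75 3855] [629.9 133.2] [75.3 67.4] 7.4 zmed 35.9 [588.3  97.8  20.5] [665.9 165.7  39.3]
turn [-0.15, -0.46, 1.62] shift [-0.1938, 0.1531, 0.0069]
turn [-0.2, -0.44, 13.62] shift [-0.209, 0.1567, 0.0167]
```

View pics/w5.png

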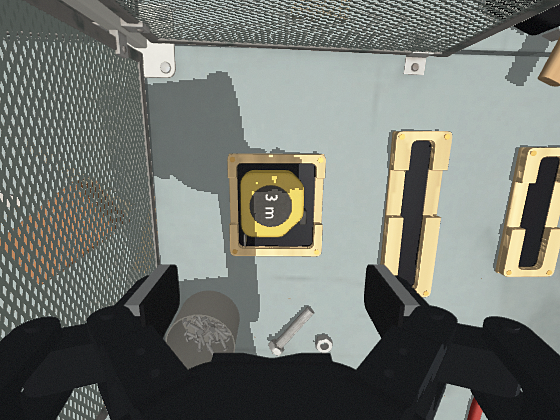

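jog_arm(
  plan=[
    [[0,-0.4,3],[-0.03,0.02,0.0],1],
    [[0,-0.4,8],[-0.08,0.06,0.0],0.5],
    [[-0.2,-0.4,13.6],[-0.12,0.095,0.0],0],
    [[-0.2,-0.4,13.6],[-0.16,0.125,0.01],0],
    [[-0.2,-0.4,13.6],[-0.194,0.156,0.017],0],
    [[-0.2,-0.4,13.6],[-0.194,0.156,0.017],0],
    [[-0.2,-0.4,13.6],[-0.194,0.156,0.017],0],
    [[-0.2,-0.4,13.6],[-0.194,0.156,0.017],0],
  ],
)

```text
time: 11.4
tool_pos: [443.1, -27.6, 186.3]
tcp_rot: [179.9, 0.4, -11.9]
ft_force: [-1.3, -0.1, 0.4]
finger_gap: 42.5
```

```bash

python3 - <<'E'
from look import *
s,ci,p,d,P=look("w6")
blobs(P,d,350,490,-80,20,4,30)
z=P[...,2]; q=P[(d>0)&(z>15)&(P[...,0]>380)&(P[...,0]<460)&(P[...,1]<150)&(P[...,1]>-20)&(z<100)]
print("vise near ymin",q[:,1].min() if len(q) else None)
E
```

```text
[443.1 -27.6 186.3] [179.9   0.4 -11.9] [ 0.2  0.2 -0.2 -0.1  0.1 -0.1] [-1.3 -0.1  0.4] 42.5
4 [276 173  11  99 934] [416. -32.] [ 10.2 106.3] 78.3 zmed 9.5 [363.9 -47.    4.3] [468.7 -19.8  12.3]
vise near ymin 115.33850213038707
```

View pics/w6.png

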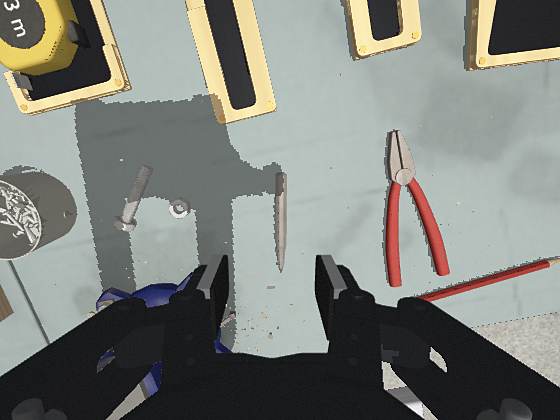

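```bash

python3 - <<'E'
from look import *
s=sense()
show(s,(425.5,-34,19.5,-11.8))
E
```

```text
turn [0.13, 0.39, -0.13] shift [-0.0148, 0.0095, 0.167]
```

jog_arm(
  plan=[
    [[0.1,0.4,0],[-0.007,0.005,0.04],0],
    [[0.1,0.4,0],[-0.0145,0.0095,0.08],0],
    [[0.1,0.4,0],[-0.0145,0.0095,0.12],0],
    [[0.1,0.4,0],[-0.0145,0.0095,0.15],0],
    [[0.1,0.4,0],[-0.0145,0.0095,0.162],0],
    [[0.1,0.4,0],[-0.0145,0.0095,0.166],0],
    [[0.1,0.4,0],[-0.0145,0.0095,0.166],0],
    [[0.1,0.4,0],[-0.0145,0.0095,0.166],0],
  ],
)

```text
time: 12.45
tool_pos: [426.4, -34.8, 21.7]
tcp_rot: [180.0, -0.1, -12.0]
ft_force: [0.3, 0.2, 0.3]
finger_gap: 42.6
```

```bash

python3 - <<'E'
from look import *
s=sense();print(s["tool_pos"],s["tcp_rot"],s["ft_force"],s["finger_gap"])
show(s,(425.5,-34,19.5,-11.8))
E
```

```text
[426.36140127 -34.80897661  21.68168744] [ 1.79957893e+02 -1.38739136e-01 -1.19830820e+01] [0.32466122 0.19054341 0.26771511] 42.647655987706166
turn [0.04, -0.14, -0.18] shift [-0.001, -0.0006, 0.0022]
```

jog_arm(
  plan=[
    [[0,-0.1,0],[-0.001,-0.0006,0.002],-0.3],
    [[0,-0.1,0],[-0.001,-0.0006,0.002],-0.6],
    [[0,-0.1,0],[-0.001,-0.0006,0.002],-1],
    [[0,-0.1,0],[-0.001,-0.0006,0.002],-1],
    [[0,-0.1,0],[-0.001,-0.0006,0.002],-1],
    [[0,-0.1,0],[-0.001,-0.0006,0.002],-1],
    [[0,-0.1,0],[-0.001,-0.0006,0.002],-1],
  ],
  force=40,
)

```text
time: 13.32
tool_pos: [424.5, -33.9, 18.7]
tcp_rot: [180.0, 0.1, -12.0]
ft_force: [-2.4, 0.2, 6.1]
finger_gap: 9.2
```

```bash

python3 - <<'E'
from look import *
s=sense();print(s["tool_pos"],s["tcp_rot"],s["ft_force"],s["finger_gap"])
a=np.radians(1.7)
show(s,(625.6+10*np.cos(a),-154.3+10*np.sin(a),90,1.7))
E
```

```text
[424.52743923 -33.87670663  18.73726847] [ 1.79955248e+02  7.63093766e-02 -1.19868719e+01] [-2.37636612  0.15587832  6.09995948] 9.156245005027573
turn [0.04, 0.08, -13.69] shift [0.2313, 0.0737, -0.0715]
```

jog_arm(
  plan=[
    [[0,0,0],[0,0,-0.02],-1],
    [[0,0,-1],[0.005,0.002,-0.05],-1],
    [[0,0,-5],[0.04,0.013,-0.0715],-1],
    [[0,0,-9],[0.08,0.025,-0.0715],-1],
    [[0,0,-13.7],[0.125,0.04,-0.0715],-1],
    [[0,0,-13.7],[0.17,0.054,-0.0715],-1],
    [[0,0,-13.7],[0.21,0.067,-0.0715],-1],
    [[0,0,-13.7],[0.231,0.0737,-0.0715],-1],
    [[0,0,-13.7],[0.231,0.0737,-0.0715],-1],
    [[0,0,-13.7],[0.231,0.0737,-0.0715],-1],
    [[0,0,-13.7],[0.231,0.0737,-0.0715],-1],
  ],
)

```text
time: 14.7
tool_pos: [634.2, -153.2, 89.4]
tcp_rot: [180.0, 0.1, 1.7]
ft_force: [0.0, -0.7, -1.6]
finger_gap: 9.1
```

```bash

python3 - <<'E'
from look import *
s,ci,p,d,P=look("w7")
print(s["finger_gap"])
show(s,(635.6,-154,25,1.7))
E
```

```text
[ 634.2 -153.2   89.4] [1.8e+02 1.0e-01 1.7e+00] [ 0.  -0.1 -0.3  0.1 -0.1  0. ] [ 0.  -0.7 -1.6] 9.1
9.087097709286686
turn [0.0, 0.14, 0.04] shift [0.0015, 0.0008, 0.0644]
```

View pics/w7.png

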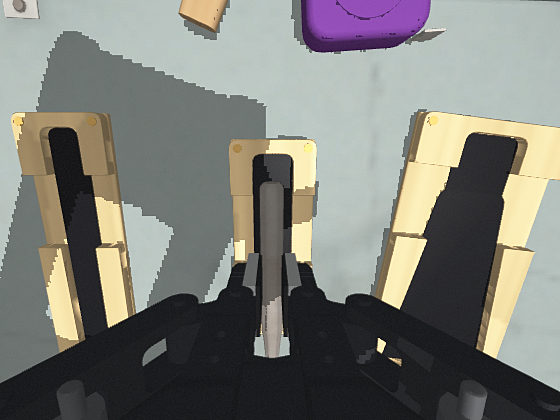

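```bash

python3 - <<'E'
from h import *
import pickle
ci,p,d=pickle.load(open("w7.pkl","rb"));P=cloud(ci,d)
print([P[v,u].round(1) for u,v in((271,187),(271,230),(272,320))])
print(onplane(ci,[(253,190),(293,190),(253,157),(293,157),(230,140),(317,140)],14).round(1))
E
```

```text
[array([ 677.3, -151.2,   79.9]), array([ 657.9, -151.8,   81.2]), array([ 611.4, -153.7,   80.9])]
[[ 663.7 -139.8   14. ]
 [ 664.5 -166.    14. ]
 [ 685.  -139.5   14. ]
 [ 685.8 -165.    14. ]
 [ 695.1 -124.9   14. ]
 [ 696.7 -179.5   14. ]]
```

jog_arm(
  plan=[
    [[0,0.1,0],[0.002,0.001,0.02],-1],
    [[0,0.1,0],[0.002,0.001,0.04],-1],
    [[0,0.1,0],[0.002,0.001,0.053],-1],
    [[0,0.1,0],[0.002,0.001,0.06],-1],
    [[0,0.1,0],[0.002,0.001,0.0635],-1],
    [[0,0.1,0],[0.002,0.001,0.0645],-1],
    [[0,0.1,0],[0.002,0.001,0.0645],-1],
  ],
)

```text
time: 15.62
tool_pos: [637.5, -155.0, 25.8]
tcp_rot: [180.0, -0.1, 1.7]
ft_force: [0.5, 0.2, -0.3]
finger_gap: 9.3
```

```bash

python3 - <<'E'
from look import *
s=sense();print(s["tool_pos"],s["tcp_rot"],s["ft_force"],s["finger_gap"])
E
```

```text
[ 637.53893335 -154.97481471   25.81703674] [ 1.79957169e+02 -6.13998764e-02  1.71446319e+00] [ 0.49553597  0.18495311 -0.31791784] 9.343881758735105
```

jog_arm(
  plan=[
    [[0,0,0],[0,0,0.0008],-1],
    [[0,0,0],[0,0,0.001],-1],
    [[0,0,0],[0,0,0.001],-0.6],
    [[0,0,0],[0,0,0.001],-0.4],
    [[0,0,0],[0,0,0.0],-0.2],
    [[0,0,0],[0,0,0.0],0],
    [[0,0,0],[0,0,-0.01],0],
    [[0,0,0],[0,0,-0.04],0],
    [[0,0,0],[0,0,-0.1],0],
    [[0,0,0],[0,0,-0.15],0],
    [[0,0,0],[0,0,-0.17],0],
    [[0,0,0],[0,0,-0.17],0],
  ],
)

```text
time: 17.12
tool_pos: [638.1, -155.1, 197.5]
tcp_rot: [179.9, -0.2, 1.7]
ft_force: [-0.9, -0.4, -0.3]
finger_gap: 43.0
```

```bash

python3 - <<'E'
from look import *
s,ci,p,d,P=look("w8")
g=(P[...,0]>560)&(P[...,0]<690)&(abs(P[...,1]+154)<12)&(d>0)
z=P[...,2]; m=g&(z>11.5)&(z<30)
q=P[m]; print(len(q),q.min(0),q.max(0),np.median(q,0))
show(s,(455,-395,190,13))
E
```

```text
[ 638.1 -155.1  197.5] [179.9  -0.2   1.7] [ 0.   2.6  3.3  0.1 -1.2 -0. ] [-0.9 -0.4 -0.3] 43.0
1136 [ 560.13078881 -165.94473681   11.512751  ] [ 689.97766978 -142.31885198   18.2654548 ] [ 636.61682746 -154.81135993   15.03136619]
turn [0.12, -0.21, -11.29] shift [-0.1903, 0.2343, 0.0071]
```

View pics/w8.png

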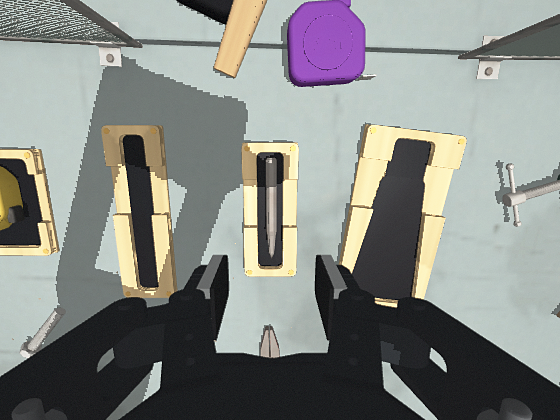

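jog_arm(
  plan=[
    [[0,-0.2,-3],[-0.02,0.03,0.0],0],
    [[0,-0.2,-7],[-0.06,0.075,0.0],0],
    [[0,-0.2,-11.3],[-0.1,0.12,0.0],0],
    [[0,-0.2,-11.3],[-0.14,0.165,0.005],0],
    [[0,-0.2,-11.3],[-0.17,0.21,0.007],0],
    [[0,-0.2,-11.3],[-0.19,0.234,0.007],0],
    [[0,-0.2,-11.3],[-0.19,0.234,0.007],0],
    [[0,-0.2,-11.3],[-0.19,0.234,0.007],0],
    [[0,-0.2,-11.3],[-0.19,0.234,0.007],0],
  ],
)

```text
time: 18.3
tool_pos: [454.6, -393.1, 187.2]
tcp_rot: [-179.9, 0.2, 13.1]
ft_force: [-0.7, 0.0, -0.8]
finger_gap: 42.6
```

```bash

python3 - <<'E'
from look import *
s,ci,p,d,P=look("w9")
blobs(P,d,320,510,-450,-340,3,30)
blobs(P,d,415,510,-450,-340,4,30)
E
```

```text
[ 454.6 -393.1  187.2] [-179.9    0.2   13.1] [ 0.1 -0.4 -0.4 -0.2 -0.  -0.1] [-0.7  0.  -0.8] 42.6
3 [267 167   9 128 739] [ 419.  -400.2] [139.7   8.3] 13.1 zmed 7.1 [ 351.  -416.8    3.3] [ 487.2 -381.     9.8]
4 [267 167   9  72 602] [ 451.1 -392.7] [73.7  8.3] 13.1 zmed 7.5 [ 415.2 -404.1    4.2] [ 487.2 -381.     9.8]
```

View pics/w9.png

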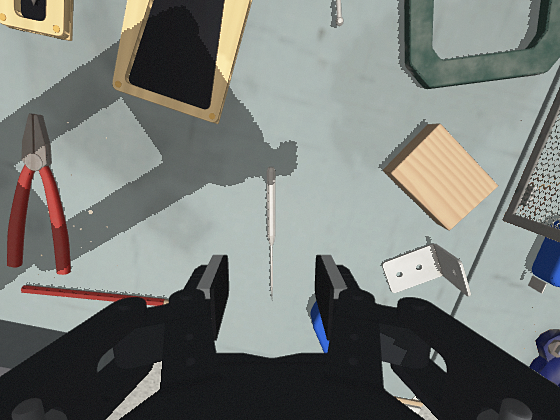

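```bash

python3 - <<'E'
from look import *
s=sense()
show(s,(441.2,-395,19.5,13.1))
E
```

```text
turn [-0.05, 0.22, 0.0] shift [-0.0129, -0.0011, 0.1681]
```

jog_arm(
  plan=[
    [[0,0.2,0],[-0.007,-0.001,0.04],0],
    [[0,0.2,0],[-0.013,-0.001,0.08],0],
    [[0,0.2,0],[-0.013,-0.001,0.12],0],
    [[0,0.2,0],[-0.013,-0.001,0.15],0],
    [[0,0.2,0],[-0.013,-0.001,0.162],0],
    [[0,0.2,0],[-0.013,-0.001,0.166],0],
    [[0,0.2,0],[-0.013,-0.001,0.166],0],
    [[0,0.2,0],[-0.013,-0.001,0.166],0],
  ],
)

```text
time: 19.35
tool_pos: [441.6, -397.3, 23.9]
tcp_rot: [179.9, -0.1, 13.0]
ft_force: [0.7, 0.5, 0.5]
finger_gap: 42.5
```

```bash

python3 - <<'E'
from look import *
s=sense();print(s["tool_pos"],s["tcp_rot"],s["ft_force"],s["finger_gap"])
show(s,(441.2,-395,19,13.1))
E
```

```text
[ 441.55982634 -397.25517955   23.86167139] [ 1.79872980e+02 -7.40106950e-02  1.30210349e+01] [0.7484617  0.52270908 0.45040305] 42.47717944736027
turn [0.13, -0.07, -0.08] shift [0.0002, -0.0023, 0.0049]
```

jog_arm(
  plan=[
    [[0,0,0],[0,-0.0022,0.003],-0.2],
    [[0,0,0],[0,-0.0022,0.0045],-0.5],
    [[0,0,0],[0,-0.0022,0.0045],-0.7],
    [[0,0,0],[0,-0.0022,0.0045],-1],
    [[0,0,0],[0,-0.0022,0.0045],-1],
    [[0,0,0],[0,-0.0022,0.0045],-1],
    [[0,0,0],[0,-0.0022,0.0045],-1],
    [[0,0,0],[0,-0.0022,0.0045],-1],
  ],
  force=40,
)

```text
time: 20.35
tool_pos: [440.2, -394.4, 17.8]
tcp_rot: [180.0, -0.0, 13.0]
ft_force: [-0.3, 0.1, 0.2]
finger_gap: 6.6
```

```bash

python3 - <<'E'
from look import *
s=sense();print(s["tool_pos"],s["tcp_rot"],s["ft_force"],s["finger_gap"])
a=np.radians(1.9)
show(s,(616.7+28*np.cos(a),-20.3+28*np.sin(a),90,1.9))
E
```

```text
[ 440.19610005 -394.3639488    17.81855781] [ 1.79991470e+02 -4.10537110e-03  1.30114238e+01] [-0.31940847  0.10841154  0.21482726] 6.625909396937183
turn [0.01, -0.0, 11.11] shift [0.2837, -0.3193, -0.0722]
```

jog_arm(
  plan=[
    [[0,0,0],[0,0,-0.03],-1],
    [[0,0,1],[0.01,-0.01,-0.065],-1],
    [[0,0,4],[0.04,-0.045,-0.072],-1],
    [[0,0,8],[0.075,-0.085,-0.072],-1],
    [[0,0,11.1],[0.11,-0.124,-0.072],-1],
    [[0,0,11.1],[0.145,-0.163,-0.072],-1],
    [[0,0,11.1],[0.18,-0.203,-0.072],-1],
    [[0,0,11.1],[0.215,-0.242,-0.072],-1],
    [[0,0,11.1],[0.25,-0.28,-0.072],-1],
    [[0,0,11.1],[0.275,-0.31,-0.072],-1],
    [[0,0,11.1],[0.2837,-0.319,-0.072],-1],
    [[0,0,11.1],[0.2837,-0.319,-0.072],-1],
  ],
)

```text
time: 21.85
tool_pos: [644.7, -19.3, 89.5]
tcp_rot: [180.0, 0.0, 2.0]
ft_force: [-1.4, -0.0, -0.9]
finger_gap: 6.6
```

jog_arm(
  plan=[
    [[0,0,0],[0,0,0],-1],
    [[0,0,0],[0,0,0],-1],
    [[0,0,0],[0,0,0],-1],
  ],
)

```text
time: 22.22
tool_pos: [644.6, -20.6, 89.9]
tcp_rot: [180.0, -0.0, 1.8]
ft_force: [1.3, 0.5, -1.2]
finger_gap: 6.6
```

```bash

python3 - <<'E'
from look import *
s,ci,p,d,P=look("w10")
show(s,(644.7,-19.4,25,1.9))
E
```

```text
[644.6 -20.6  89.9] [180.   -0.    1.8] [ 0.4  0.1 -0.2  0.1 -0.1  0.1] [ 1.3  0.5 -1.2] 6.6
turn [0.01, -0.01, -0.06] shift [0.0001, -0.0012, 0.0649]
```

View pics/w10.png

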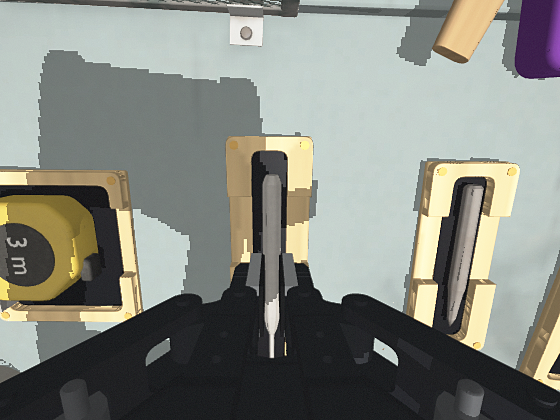

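```bash

python3 - <<'E'
from h import *
import pickle
ci,p,d=pickle.load(open("w10.pkl","rb"));P=cloud(ci,d)
print([P[v,u].round(1) for u,v in((271,178),(271,230),(272,300))])
print(onplane(ci,[(252,190),(288,190),(227,138),(312,138)],14).round(1))
E
```

```text
[array([691.3, -18.4,  79.1]), array([667.7, -19.1,  80.1]), array([632.3, -20.8,  80.6])]
[[674.   -6.4  14. ]
 [674.8 -30.   14. ]
 [706.6   9.9  14. ]
 [708.4 -43.6  14. ]]
```

jog_arm(
  plan=[
    [[0,0,0],[0,-0.001,0.02],-1],
    [[0,0,0],[0,-0.001,0.04],-1],
    [[0,0,0],[0,-0.001,0.053],-1],
    [[0,0,0],[0,-0.001,0.06],-1],
    [[0,0,0],[0,-0.001,0.064],-1],
    [[0,0,0],[0,-0.001,0.0655],-1],
    [[0,0,0],[0,-0.001,0.0655],-1],
    [[0,0,0],[0,-0.001,0.0655],-1],
  ],
)

```text
time: 23.28
tool_pos: [645.1, -18.6, 24.9]
tcp_rot: [180.0, -0.1, 1.9]
ft_force: [-0.0, 1.0, 0.2]
finger_gap: 6.7
```

```bash

python3 - <<'E'
from look import *
s=sense();print(s["tool_pos"],s["tcp_rot"],s["ft_force"],s["finger_gap"])
E
```

```text
[645.14530337 -18.64001753  24.88682568] [ 1.79989592e+02 -5.58898302e-02  1.91483726e+00] [-0.0399483   1.0018717   0.15441115] 6.728833872716606
```

jog_arm(
  plan=[
    [[0,0,0],[0,0,0.0008],-1],
    [[0,0,0],[0,0,0.001],-1],
    [[0,0,0],[0,0,0.001],-0.6],
    [[0,0,0],[0,0,0.001],-0.4],
    [[0,0,0],[0,0,0.0],-0.2],
    [[0,0,0],[0,0,0.0],0],
    [[0,0,0],[0,0,-0.01],0],
    [[0,0,0],[0,0,-0.04],0],
    [[0,0,0],[0,0,-0.1],0],
    [[0,0,0],[0,0,-0.15],0],
    [[0,0,0],[0,0,-0.17],0],
    [[0,0,0],[0,0,-0.17],0],
  ],
)

```text
time: 24.78
tool_pos: [645.9, -18.7, 196.5]
tcp_rot: [180.0, -0.2, 1.9]
ft_force: [-0.1, 0.3, 0.2]
finger_gap: 42.7
```

```bash

python3 - <<'E'
from look import *
s,ci,p,d,P=look("w11")
g=(P[...,0]>560)&(P[...,0]<695)&(abs(P[...,1]+20)<11)&(d>0)
z=P[...,2]; m=g&(z>10)&(z<30)
q=P[m]; print(len(q),q.min(0),q.max(0),np.median(q,0))
show(s,(455,-158,190,4))
E
```

```text
[645.9 -18.7 196.5] [180.   -0.2   1.9] [ 0.1  2.5  3.4  0.1 -1.1 -0. ] [-0.1  0.3  0.2] 42.7
735 [560.62479912 -30.99790322  10.08199851] [694.50726285 -13.5752332   16.03864954] [653.10381068 -19.07678071  13.26259733]
turn [0.04, -0.23, -2.09] shift [-0.1954, 0.1328, 0.0058]
```

View pics/w11.png

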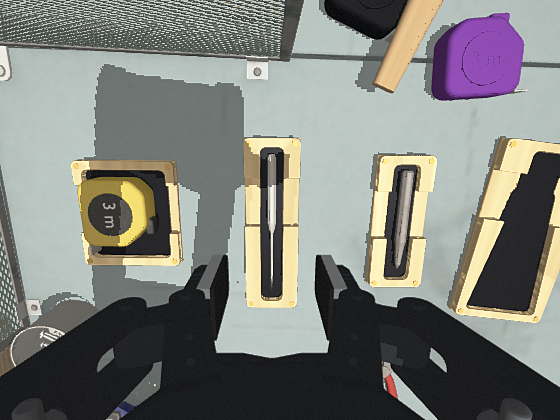

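jog_arm(
  plan=[
    [[0,-0.2,-1],[-0.03,0.02,0.0],0],
    [[0,-0.2,-2],[-0.075,0.05,0.0],0.1],
    [[0,-0.2,-2],[-0.12,0.08,0.0],0.1],
    [[0,-0.2,-2],[-0.16,0.11,0.005],0.1],
    [[0,-0.2,-2],[-0.19,0.132,0.006],0.1],
    [[0,-0.2,-2],[-0.19,0.132,0.006],0.1],
    [[0,-0.2,-2],[-0.19,0.132,0.006],0.1],
    [[0,-0.2,-2],[-0.19,0.132,0.006],0.1],
  ],
)

```text
time: 25.82
tool_pos: [459.5, -156.1, 187.5]
tcp_rot: [-180.0, 0.3, 4.0]
ft_force: [0.9, -0.8, -0.7]
finger_gap: 47.0
```

```bash

python3 - <<'E'
from look import *
s,ci,p,d,P=look("w12")
blobs(P,d,315,510,-220,-100,4,30)
z=P[...,2]
for x in (430,440,450,460):
    q=P[(d>0)&(z>5)&(abs(P[...,0]-x)<3)&(abs(P[...,1]+157)<40)]; print(x,q[:,1].min(),q[:,1].max(),q[:,2].max())
show(s,(445,-157,20,4))
E
```

```text
[ 459.5 -156.1  187.5] [-180.     0.3    4. ] [ 0.3 -0.1 -0.3 -0.1  0.1 -0.2] [ 0.9 -0.8 -0.7] 47.0
4 [ 244  175   57  146 2917] [ 405.1 -161.3] [160.2  62.7] 3.0 zmed 9.6 [ 323.5 -196.7    4.5] [ 485.2 -134.    13.1]
430 -173.8858902333811 -145.92178208578014 10.832745249228424
440 -170.78334667158117 -147.23284630861858 11.473038211458743
450 -180.3711787194994 -117.0192306603202 227.34341503620732
460 -196.98683824872836 -117.00634720493544 228.89849834853973
turn [-0.05, 0.25, -0.03] shift [-0.0138, -0.0, 0.1675]
```

View pics/w12.png

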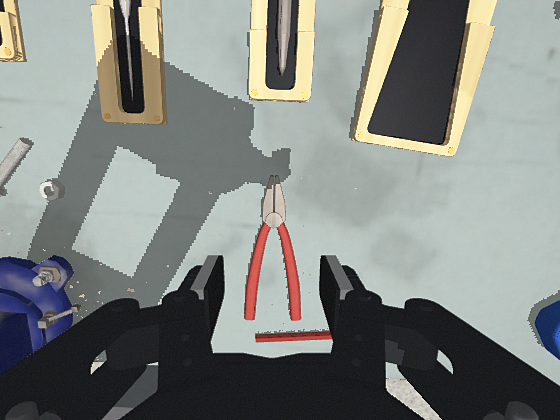

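jog_arm(
  plan=[
    [[0,0.2,0.3],[-0.007,0.001,0.04],0.1],
    [[0,0.2,0.3],[-0.014,0.001,0.08],0.1],
    [[0,0.2,0.3],[-0.014,0.001,0.12],0.1],
    [[0,0.2,0.3],[-0.014,0.001,0.15],0.1],
    [[0,0.2,0.3],[-0.014,0.001,0.162],0.1],
    [[0,0.2,0.3],[-0.014,0.001,0.166],0.1],
    [[0,0.2,0.3],[-0.014,0.001,0.166],0.1],
    [[0,0.2,0.3],[-0.014,0.001,0.166],0.1],
  ],
)

```text
time: 26.88
tool_pos: [445.8, -159.3, 23.6]
tcp_rot: [179.9, -0.1, 3.6]
ft_force: [-0.2, 0.0, 0.6]
finger_gap: 47.0
```

```bash

python3 - <<'E'
from look import *
s=sense();print(s["tool_pos"],s["tcp_rot"],s["ft_force"],s["finger_gap"])
show(s,(445,-158.5,18.5,3.6))
E
```

```text
[ 445.8480555  -159.31881832   23.62824513] [ 1.79935306e+02 -1.16643071e-01  3.61921338e+00] [-0.19584468  0.0253947   0.56314664] 47.035364259191496
turn [0.06, -0.12, 0.02] shift [-0.0008, -0.0009, 0.0051]
```

jog_arm(
  plan=[
    [[0,0,0],[-0.001,-0.001,0.003],-0.1],
    [[0,0,0],[-0.001,-0.001,0.0045],-0.3],
    [[0,0,0],[-0.001,-0.001,0.0045],-0.6],
    [[0,0,0],[-0.001,-0.001,0.0045],-1],
    [[0,0,0],[-0.001,-0.001,0.0045],-1],
    [[0,0,0],[-0.001,-0.001,0.0045],-1],
    [[0,0,0],[-0.001,-0.001,0.0045],-1],
  ],
  force=70,
)

```text
time: 27.75
tool_pos: [443.7, -158.0, 18.0]
tcp_rot: [-180.0, 0.0, 3.6]
ft_force: [-1.9, 1.5, 5.7]
finger_gap: 20.8
```

```bash

python3 - <<'E'
from look import *
s=sense();print(s["tool_pos"],s["tcp_rot"],s["ft_force"],s["finger_gap"])
a=np.radians(-5.1)
print(616+40*np.cos(a),-286.3+40*np.sin(a))
show(s,(616+40*np.cos(a),-286.3+40*np.sin(a),90,-5.1))
E
```

```text
[ 443.69400624 -157.98471959   18.02630568] [-1.79999993e+02  4.58450181e-03  3.61044829e+00] [-1.85138888  1.48003678  5.67502322] 20.83260972031384
655.8416426164308 -289.85577187465765
turn [0.0, 0.0, 8.71] shift [0.2034, 0.145, -0.072]
```

jog_arm(
  plan=[
    [[0,0,0],[0,0,-0.015],-1],
    [[0,0,0],[0,0,-0.04],-1],
    [[0,0,1],[0.01,0.007,-0.065],-1],
    [[0,0,3],[0.04,0.03,-0.072],-1],
    [[0,0,5],[0.075,0.053,-0.072],-1],
    [[0,0,7],[0.11,0.078,-0.072],-1],
    [[0,0,8.7],[0.145,0.103,-0.072],-1],
    [[0,0,8.7],[0.18,0.128,-0.072],-1],
    [[0,0,8.7],[0.203,0.145,-0.072],-1],
    [[0,0,8.7],[0.203,0.145,-0.072],-1],
    [[0,0,8.7],[0.203,0.145,-0.072],-1],
    [[0,0,8.7],[0.203,0.145,-0.072],-1],
  ],
)

```text
time: 29.25
tool_pos: [654.8, -289.3, 90.0]
tcp_rot: [-180.0, 0.0, -5.1]
ft_force: [0.8, -0.2, -1.8]
finger_gap: 20.4
```

```bash

python3 - <<'E'
from look import *
s,ci,p,d,P=look("w13")
z=P[...,2]; q=P[(d>0)&(z>65)&(z<95)&(P[...,0]>655)]; 
print([P[v,u].round(1) for u,v in((271,178),(271,230),(272,300))])
E
```

```text
[ 654.8 -289.3   90. ] [-180.     0.    -5.1] [ 0.  -0.2 -0.1 -0.  -0.1  0.1] [ 0.8 -0.2 -1.8] 20.4
[array([ 691.3, -291.8,    6.2]), array([ 654.5, -288.6,    5.7]), array([ 642.6, -288.1,   80.8])]
```

View pics/w13.png

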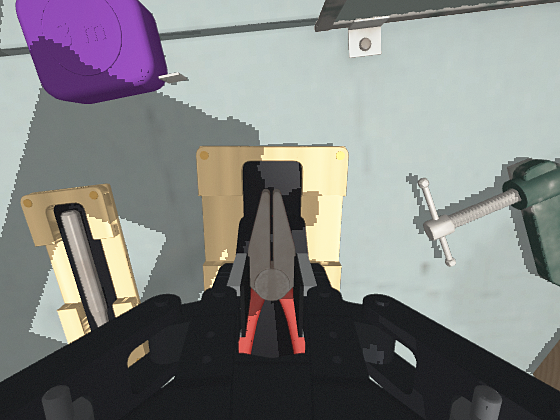

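```bash

python3 - <<'E'
from h import *
import pickle
ci,p,d=pickle.load(open("w13.pkl","rb"));P=cloud(ci,d)
print([P[v,u].round(1) for u,v in((267,195),(280,195),(262,230),(282,230),(268,265),(270,290),(256,335),(291,335))])
print(onplane(ci,[(243,190),(302,190),(198,147),(349,147)],14).round(1))
E
```

```text
[array([ 694.3, -290.4,   80.7]), array([ 693.6, -296.1,   79.7]), array([ 678.4, -286.6,   80.6]), array([ 677.8, -295.7,   81.5]), array([ 660.8, -287.8,   80.2]), array([ 648.6, -287.6,   81.8]), array([ 570.9, -269.5,    7.1]), array([ 621.5, -295.8,   79.8])]
[[ 686.2 -272.9   14. ]
 [ 682.8 -311.5   14. ]
 [ 716.1 -247.6   14. ]
 [ 707.7 -342.9   14. ]]
```

jog_arm(
  plan=[
    [[0,0,0],[0,0,0.02],-1],
    [[0,0,0],[0,0,0.04],-1],
    [[0,0,0],[0,0,0.053],-1],
    [[0,0,0],[0,0,0.06],-1],
    [[0,0,0],[0,0,0.064],-1],
    [[0,0,0],[0,0,0.0655],-1],
    [[0,0,0],[0,0,0.0655],-1],
    [[0,0,0],[0,0,0.0655],-1],
  ],
)

```text
time: 30.3
tool_pos: [655.9, -290.1, 25.1]
tcp_rot: [180.0, -0.1, -5.1]
ft_force: [0.8, -0.3, -1.3]
finger_gap: 20.3
```

```bash

python3 - <<'E'
from look import *
s=sense();print(s["tool_pos"],s["tcp_rot"],s["ft_force"],s["finger_gap"])
E
```

```text
[ 655.87668275 -290.07729659   25.09442695] [ 1.79974921e+02 -6.29492027e-02 -5.08705581e+00] [ 0.84523022 -0.26123428 -1.28523038] 20.329703338278364
```

jog_arm(
  plan=[
    [[0,0,0],[0,0,0.001],-1],
    [[0,0,0],[0,0,0.0015],-1],
    [[0,0,0],[0,0,0.0015],-0.35],
    [[0,0,0],[0,0,0.0015],-0.2],
    [[0,0,0],[0,0,0.0],0],
    [[0,0,0],[0,0,0.0],0.1],
    [[0,0,0],[0,0,-0.01],0.1],
    [[0,0,0],[0,0,-0.04],0.1],
    [[0,0,0],[0,0,-0.1],0.1],
    [[0,0,0],[0,0,-0.15],0.1],
    [[0,0,0],[0,0,-0.2],0.1],
    [[0,0,0],[0,0,-0.23],0.1],
  ],
)

```text
time: 31.8
tool_pos: [656.3, -290.3, 259.5]
tcp_rot: [179.9, -0.3, -5.1]
ft_force: [-0.7, -0.0, -0.6]
finger_gap: 46.9
```

```bash

python3 - <<'E'
from look import *
s,ci,p,d,P=look("w14")
g=(P[...,0]>530)&(P[...,0]<702)&(abs(P[...,1]+286)<40)&(d>0)
show(s,(600,-90,358,0))
E
```

```text
[ 656.3 -290.3  259.5] [179.9  -0.3  -5.1] [ -0.   -3.3 -17.8   0.1  22.9   0. ] [-0.7 -0.  -0.6] 46.9
turn [0.13, -0.28, -5.09] shift [-0.0734, -0.1943, -0.0993]
```

View pics/w14.png

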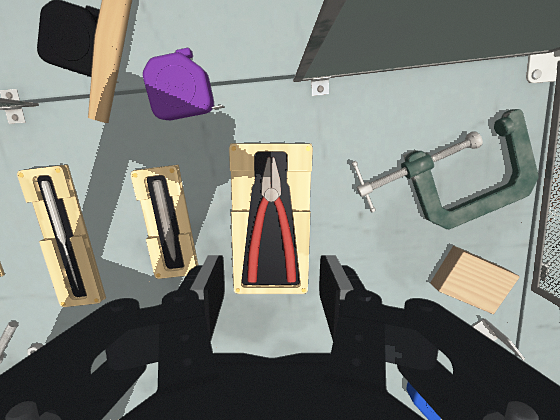

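jog_arm(
  plan=[
    [[0,0,0],[-0.03,-0.05,-0.05],0.1],
    [[0,0,-3],[-0.05,-0.1,-0.09],0.1],
    [[0,0,-5],[-0.073,-0.15,-0.099],0.1],
    [[0,0,-5],[-0.073,-0.194,-0.099],0.1],
    [[0,0,-5],[-0.073,-0.194,-0.099],0.1],
    [[0,0,-5],[-0.073,-0.194,-0.099],0.1],
    [[0,0,-5],[-0.073,-0.194,-0.099],0.1],
    [[0,0,-5],[-0.073,-0.194,-0.099],0.1],
  ],
)

```text
time: 32.85
tool_pos: [599.8, -91.3, 352.9]
tcp_rot: [-180.0, 0.0, -0.2]
ft_force: [0.9, -0.4, 0.5]
finger_gap: 47.1
```

```bash

python3 - <<'E'
from look import *
s,ci,p,d,P=look("w15")
hsv=cv2.cvtColor(p,cv2.COLOR_BGR2HSV); z=P[...,2]
def tool(n,cx,cy,yaw,hl,hw,zlo):
    a=np.radians(yaw); X=P[...,0]-cx; Y=P[...,1]-cy
    u=X*np.cos(a)+Y*np.sin(a); v=-X*np.sin(a)+Y*np.cos(a)
    m=(d>0)&(abs(u)<hl)&(abs(v)<hw)&(z>zlo)&(z<45)
    q=P[m]; r=cv2.minAreaRect(q[:,:2].astype(np.float32)); k=z[m]
    print(n,"u",u[m].min().round(1),u[m].max().round(1),"v",v[m].min().round(1),v[m].max().round(1),"n",m.sum(),"rect",np.round(r[0],1),np.round(r[1],1),round(r[2],1),"z med",np.median(k).round(1),"p98",np.percentile(k,98).round(1))
tool("tape",626,129,1.6,43,38,25)
tool("scr",616.7,-20,1.9,80,9,10)
tool("pun",625.6,-154.3,1.7,59,10.5,10.5)
tool("pl jaw",616,-286.5,-5.1,84,38,10.5)
tool("pl tip",616+55*.996,-286.5-55*.089,-5.1,27,15,10.5)
E
```

```text
[599.8 -91.3 352.9] [-180.     0.    -0.2] [ 0.2 -0.1 -0.1  0.1  0.1  0.1] [ 0.9 -0.4  0.5] 47.1
tape u -36.6 39.5 v -32.1 35.8 n 2088 rect [630.6 133.4] [74.  68.2] 9.5 z med 35.7 p98 37.8
scr u -65.7 76.0 v -4.0 4.7 n 373 rect [621.9 -19.6] [141.7   8.7] 2.1 z med 13.0 p98 15.4
pun u -48.0 55.8 v -6.0 4.8 n 507 rect [ 629.5 -154.8] [103.8  10.7] 2.0 z med 15.2 p98 17.7
pl jaw u -78.6 83.9 v -38.0 37.9 n 2573 rect [ 618.6 -286.8] [ 75.9 162.5] 84.9 z med 14.8 p98 18.1
pl tip u -27.0 26.2 v -11.5 12.6 n 527 rect [ 670.5 -290.9] [24.1 53.2] 84.8 z med 14.9 p98 17.3
```

View pics/w15.png

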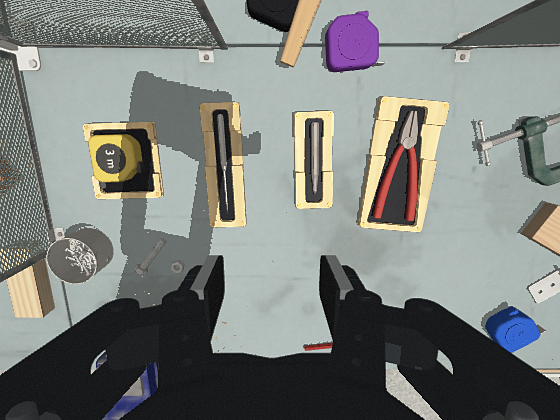

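```bash
python3 -c "
from bench import *
print(hand_in())"
```

```text
the job is handed in; nothing more can be done
None
```

The job is handed in: the tape measure, centre punch, scriber and pliers are each in their own tray, released and clear of the arm. It took about 33 s of the 96 s allowed.

I gripped each one at its given point and lowered it slowly, with no more than a few newtons at the wrist. I then opened the gripper on the lining.

In the last wrist view, every tool lay flat and aligned in its recess:

| Tool | Offset from tray centre | Measured top height | Height expected if seated |
|---|---|---|---|
| Scriber | about 1 mm | 15 mm | 14.5 mm |
| Centre punch | 1–2 mm | 17.5 mm | 17 mm |
| Pliers | 1–3 mm | 18 mm | 18 mm |
| Tape measure | about 4–6 mm | 36–38 mm | 37 mm |

- **Calibration:** the top and wrist cameras disagreed by 2–3 mm on the tray positions, roughly what the stated calibration allows, so I used values between the two.
- **Gripper reading:** the opening read about 2 mm under the width of three tools and 3–4 mm under for the pliers. It did so on all four, so I took it as a bias in the sensor.
- **Pliers outline:** in that last view the outline of the pliers included a little of the tray rim. Their position comes from the jaw part, from the view before lowering and from seeing them inside the recess.

No check failed.

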